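# Bolt the lid of the chemical store box

### The arm

A 6-joint arm with a two-finger parallel gripper is mounted at the origin on the work surface. World frame = base frame: x ahead of the robot, y to its left, z up, the work surface at z = 0. Lengths are in m, angles in rad, forces in N, time in s.
With the tool pointing down it reaches from about 0.35 to 0.875 m from the base axis. Payload 15.5 kg.
Tool frame: the origin (TCP) lies at the very end of the fingers, on their centre line; the grasp point (between the pads) lies 19 mm behind it; z points along the fingers, y is the direction in which the jaws open and shut (so a half turn about z gives the same grasp; the last joint's range is limited). The gripper opens to 85 mm and grips with 20 to 120 N. Pads are 22 mm wide; open, the fingers measure 114 mm over their backs; the gripper's body (76 mm by 85 mm) begins 54 mm behind the grasp point. The pads swing forward as they close: fully open they stand 13 mm farther back than shut.
Start: joints at [1.244, 0.494, 1.345, -0, 1.302, -0.096], TCP at [0.144, 0.608, 0.231] pointing down, gripper open.
Joint ranges: [-2.91, 2.91], [-0.82, 2.16], [0.22, 2.67], [-1.22, 4.37], [0.12, 2.79], [-3.08, 3.08]. Speed limits (rad/s): [1.89, 1.89, 2.57, 3.01, 3.01, 3.01].

### API

Orientations are given as a rotation vector (axis times angle).
In Python, from cell import robot gives the robot as it stands.
- The arm moves only by the shell command python3 -m pendant 'ROWS'. ROWS is a JSON object of lists of equal length, an entry for each row: "travel": the shift along the tool's x, y, z in mm, a list of three; "roll": the turn about the tool's z in rad; "fingers": the gripper command: -1 is fully open, 1 is shut, values between are in proportion. In form: {"travel": [[x, y, z], ...], "roll": [roll, ...], "fingers": [fingers, ...]}. A call has 1 to 20 rows; each row shifts and turns the pose as measured when the row begins, along the tool's axes as they then stand; what a row does not reach is not made up. A row lasts 1/12 s, in which the tool goes at most 41.7 mm and 7.16 degrees, less where a joint would pass 70% of its speed; a pose out of reach is approached as far as the arm can. A call with a gripper value outside its range is refused whole. The fingers move at their own pace and stop on an object; the grip force is fixed at half the most. Time passes only in rows, so rows that do not move let the fingers close. It gives the time, the measured TCP pose, the force and the opening at its end, in the units of the state.
- robot.observe(): the state, without advancing time (a new reading comes with each control period).
- robot.read_camera(name): name is "scene" or "top" or "wrist"; returns a dict with "image" (384x512x3 uint8, blue, green, red), "vfov" (degrees; the focal length in pixels is half the picture's height over the tangent of half this angle, whatever the lens; pixels are square), "cx", "cy" (the principal point, pixels), "xyz" and "orientation" of the camera in the world. Camera axes: x right, y down, z forward; pixel columns grow to the right and rows downward; lengths in m; the calibration is good to about 2 mm. The wrist camera is an equidistant fisheye: a pixel r from the principal point sees the ray r / f radians off the axis. A picture is of the moment at which its call begins. There is no depth.
- robot.sign_off(): hands the job in, once; it reports no verdict.
The state is a dict: "time_s": time; "q": joint angles; "joint_vel": joint speeds; "tau": joint torques, N m; "eef_pos": TCP position; "tool_rot": TCP orientation; "wrist_force": force on the tool from outside, world axes, zero at the start; "moment": the same for the moment, N m; "gripper_width": finger opening in m.
Only numpy, scipy, OpenCV 4.12 (cv2) and the standard library are available. Lean on these libraries where they do the work, as an engineer would, in place of code of your own. Each camera call takes 0.05 s, during which the arm holds its last target.

### The job

The lid of the chemical store box is shut but not bolted. With one fingertip press the bolt's spring catch plate right down and keep it held down while the other finger pushes the bolt's knob until the bolt is fully home through its keeper; then let go, so that the catch springs back up and locks the bolt. Nothing is to be grasped or lifted: keep the lid shut, and leave the bottle, the beaker and the test-tube rack where they stand.

Things in the scene. Friction and masses are not known exactly. Their poses are not given: they have to be found in the camera images.
- chest: Grey steel chemical store box, 240 (its x) x 320 (its y) x 112 mm high, fixed. Origin: centre of underside. The flat white lid is the whole top, hinged along the far (+x) edge. On it, near the front left corner, a flat steel bolt (20 mm wide, top 13 mm above the lid) slides along the box's y on the line x = -45 mm under two straps (16 mm above the lid), with a catch plate on its front (-x) side.
- bolt_knob (a point): Centre of the top of the round knob upright on the bolt: head 16 mm across, 24 to 42 mm above the lid, on a 10 mm stem. Bolt drawn back: at x = -45, y = +66 mm of the box; it goes home 30 mm towards the box's +y. A finger pushes it on its -y side; behind it lies the bolt alone for 40 mm, then a strap. The finger stays above the bolt's top, so the push does not rub on it.
- catch_plate (a point): Where to press the spring catch: on the top of its steel plate, 52 mm in front (-x) of the bolt's line. Plate along the box's y: 38 mm each way; along x: 15 mm to the front, 25 mm back to its pivot pin. At rest it tilts 12 degrees up (this point 30 mm above the lid), pressed down 12 degrees down (about 17 mm, still 4 mm above the bolt's top). A fingertip may slide along it while pressing.
- bolt (a joint): Travel of the bolt in m along the box's +y: 0 = drawn back, 0.030 = fully home at its stop. About 2.5 N of friction; it stays where it is left. While the catch is up, its nose blocks the bolt after about 2 mm, drawn or home.
- catch (a joint): Angle of the spring catch in rad: 0 = up (nose in a notch of the bolt), 0.42 = plate pressed right down to its stop. The nose is clear of the bolt beyond 0.21; let go with the bolt part-way, it drops and drags on the bolt at 0.21. At the press point it takes about 2 N to start and 5 to 7 N to hold right down: press with 8 to 10 N. A finger dragged along the plate feels friction of up to 1.2 times its press.
- lid (a joint): Opening angle of the lid in rad: 0 = shut. It stays shut under its own weight (1.3 kg).
- bottle: Bystander: glass reagent bottle with a blue cap, 70 mm across, 150 mm high, on the bench at one end of the box. Origin: centre of its underside.
- beaker: Bystander: glass beaker, 66 mm across, 90 mm high, on the bench at the other end of the box. Origin: centre of its underside.
- rack: Bystander: wooden test-tube rack with blue ends, 70 x 224 mm, 160 mm high over the tubes and pipette, on the bench behind (+x of) the box. Origin: centre of its underside.
- keeper (a point): Centre of the keeper's square eye, 26 mm wide, in the steel bracket that stands 22 mm above the lid at the left (+y) end of the box. The drawn bolt ends 8 mm short of it; fully home it stands 20 mm out beyond it.
- catch_nose (a point): Top of the catch's arm, which reaches over the bolt at y = +122 mm of the box, 27 mm above the lid (higher when pressed): it moves with the catch, and its nose stands in a notch of the bolt. Keep fingers clear of it.

How it is judged:
On the way, in this order (a step that is already met when the one before it is completed fails the run):
1. a fingertip holds the catch right down, the bolt still drawn back (value of joint catch above 0.27 rad and contact force between the fingers and catch above 0.5 N and value of joint bolt below 0.005 m), for 0.1 s.
2. the bolt is pushed fully home by a finger, the catch still held down by a finger (value of joint bolt above 0.0275 m and value of joint catch above 0.27 rad and contact force between the fingers and catch above 0.5 N), for 0.05 s.
At the end, for the whole second after the job is handed in: The bolt is fully home (within 2.5 mm of its stop), the catch has sprung back up (within 0.06 rad of its rest) so that its nose locks the bolt, and the lid is shut (within 0.02 rad) (value of joint bolt above 0.0275 m and value of joint catch below 0.06 rad and value of joint lid below 0.02 rad); the robot touches nothing.
It fails at once if the catch is let up while the bolt is part-way (between 8 and 23 mm of its 30 mm travel) (value of joint bolt between 0.008 and 0.023 m and value of joint catch below 0.25 rad).
It fails at once if the lid is lifted (more than 0.05 rad) (value of joint lid above 0.05 rad).
It fails at once if the bottle, the beaker or the rack is shifted more than 20 mm or knocked over (distance of any of bottle, beaker, rack from where it was at the start of the episode above 0.02 m or angle between any of bottle, beaker, rack's own z axis and vertical above 0.3 rad).
It also fails if it takes over 38 s, if anything falls off the work surface, if the arm or the gripper's body presses on something with over 40 N, if the wrist force passes 120 N, or if a joint passes its speed limit or range.

## Working session

There is one attempt and no reset: what is moved stays moved. The work goes in short steps, Python scripts to look and compute and a shell command to move; the robot and the scene stay as the last step left them, time stands still between calls to the robot, and variables do not carry over. Pictures are saved under pics/ and viewed, and the job is handed in when it is done.

```bash
ls; mkdir -p pics; python3 - <<'E'
from cell import robot
import cv2
s=robot.observe()
for k,v in s.items(): print(k,v)
for n in ["scene","top","wrist"]:
    c=robot.read_camera(n); cv2.imwrite(f"pics/{n}0.png",c["image"])
    print(n,c["vfov"],c["cx"],c["cy"],c["xyz"],c["orientation"])
E
```

```text
pics
time_s 0.0
q [ 1.24346995e+00  4.94191821e-01  1.34614175e+00 -2.28548447e-05
  1.30247080e+00 -9.54567813e-02]
joint_vel [ 7.95590917e-04 -1.19616081e-03 -1.09943234e-03 -5.85561224e-05
 -9.40110444e-04  1.90344743e-05]
tau [-1.66869024e-03 -8.82132626e+01 -3.83891630e+01 -1.02305221e-04
  9.92378133e-03  6.01769941e-06]
eef_pos [0.14348598 0.60793979 0.23069128]
tool_rot [-3.63368091e-01 -3.12027282e+00  1.86811734e-03]
wrist_force [-0.13980534 -0.467153   -0.67081738]
moment [ 0.00858314 -0.01367287  0.01691788]
gripper_width 0.08562018678982854
scene 51.38471632928294 262.13221298332365 197.94890131520694 [1.24460054 0.67934534 0.77214637] [-1.02115234 -2.30287199  1.17161801]
top 47.38685077666055 250.48035377173034 184.49914791356088 [0.51651032 0.05156946 1.35750736] [-2.16704589  2.19855328 -0.05269816]
wrist 65.70646984690485 250.0813617725395 194.08875035421815 [0.06956624 0.6264372  0.37188262] [2.26519546 1.79332517 0.27471622]
```

View pics/scene0.png

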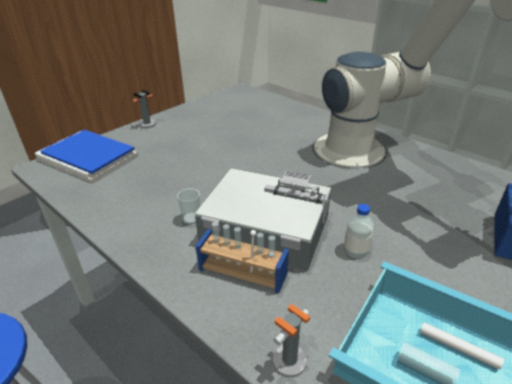

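View pics/top0.png

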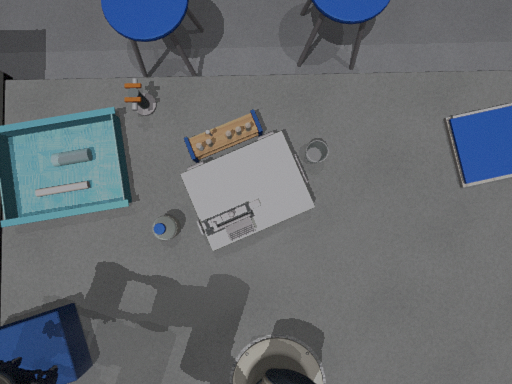

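View pics/wrist0.png

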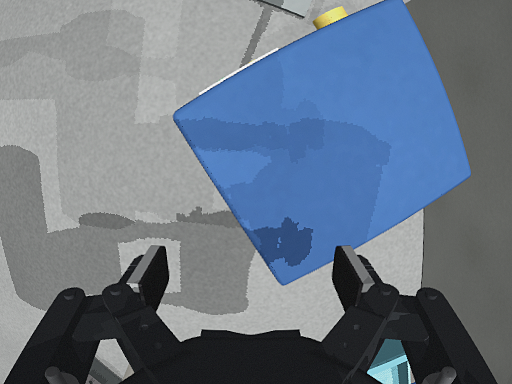

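The scene shows the chest with the bottle at its left (+y) end, the beaker at the right and the rack behind. In the top view the lid's corners are near (182,174), (282,132), (315,207) and (214,250), with the bolt around (230,220). Next I measure the lid.

```bash
cat > h.py <<'E'
import numpy as np, cv2
from scipy.spatial.transform import Rotation as R
from cell import robot
def cam(n): return robot.read_camera(n)
def ray(c,u,v):
    H=c["image"].shape[0]; f=H/2/np.tan(np.radians(c["vfov"])/2)
    d=np.array([(u-c["cx"])/f,(v-c["cy"])/f,1.])
    if c.get("fish"):
        r=np.hypot(d[0],d[1]); d=np.array([d[0]/r*np.sin(r),d[1]/r*np.sin(r),np.cos(r)])
    return np.array(c["xyz"]), R.from_rotvec(c["orientation"]).apply(d)
def plane(c,u,v,z):
    o,d=ray(c,u,v); return o+d*(z-o[2])/d[2]
def proj(c,p):
    q=R.from_rotvec(c["orientation"]).inv().apply(np.array(p)-np.array(c["xyz"]))
    H=c["image"].shape[0]; f=H/2/np.tan(np.radians(c["vfov"])/2)
    if c.get("fish"):
        t=np.arctan2(np.hypot(q[0],q[1]),q[2]); k=t/np.hypot(q[0],q[1])
        return np.array([c["cx"]+f*q[0]*k,c["cy"]+f*q[1]*k])
    return np.array([c["cx"]+f*q[0]/q[2],c["cy"]+f*q[1]/q[2]])
E
python3 - <<'E'
from h import *
c=cam("top"); im=c["image"]
hsv=cv2.cvtColor(im,cv2.COLOR_BGR2HSV)
m=((hsv[...,2]>165)&(hsv[...,1]<40)).astype(np.uint8)
m=cv2.morphologyEx(m,cv2.MORPH_CLOSE,np.ones((9,9)))
m=cv2.morphologyEx(m,cv2.MORPH_OPEN,np.ones((5,5)))
cs,_=cv2.findContours(m,cv2.RETR_EXTERNAL,cv2.CHAIN_APPROX_NONE)
cs=[k for k in cs if 3000<cv2.contourArea(k)<20000]
for k in cs:
    r=cv2.minAreaRect(k); b=cv2.boxPoints(r); print(r)
    W=np.array([plane(c,u,v,.112)[:2] for u,v in b]); print(b,W, W.mean(0),np.linalg.norm(W-np.roll(W,1,0),axis=1))
    cv2.polylines(im,[b.astype(int)],True,(0,0,255),1)
cv2.imwrite("pics/top1.png",cv2.resize(im[110:270,110:350],None,fx=3.3,fy=3.3,interpolation=cv2.INTER_CUBIC))
E
```

```text
((246.94857788085938, 190.18896484375), (81.47894287109375, 109.005615234375), 66.57130432128906)
[[180.7409  174.47894]
 [280.75964 131.13751]
 [313.15625 205.89899]
 [213.13751 249.24042]] [[ 0.62618173  0.2679197 ]
 [ 0.74668042 -0.02045579]
 [ 0.53097206 -0.10838299]
 [ 0.41248494  0.17688126]] [0.57907979 0.07899054] [0.23228068 0.31253857 0.23294053 0.30889301]
```

View pics/top1.png

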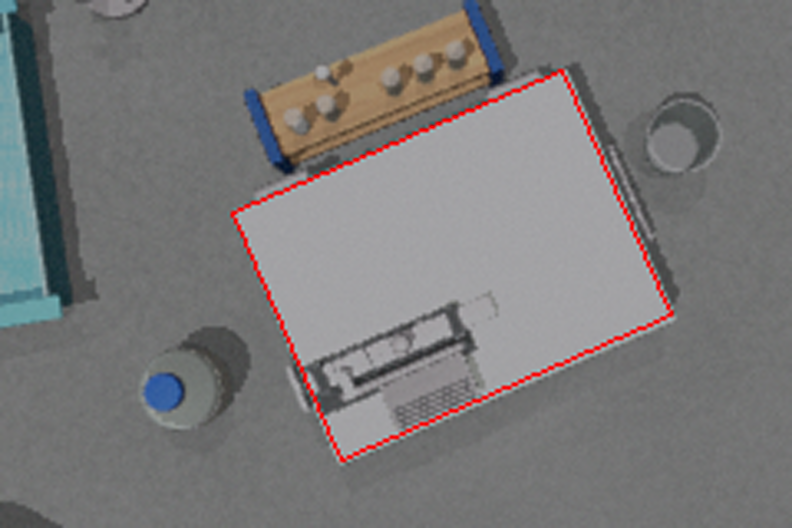

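```bash
python3 -m pendant '{"travel": [[0,0,-30],[-15,-13,-15],[-29,-26,0],[-29,-26,0],[-29,-26,0],[-29,-26,0],[-29,-26,0],[-29,-26,0],[-29,-26,0],[-29,-26,0],[-29,-26,0],[-29,-26,0],[-29,-26,0],[-29,-26,0],[-15,-13,0],[0,0,0]], "roll": [0,0,0,0,0,0,0,0,0,0,0,0,0,0,0,0], "fingers": [-1,-1,-1,-1,-1,-1,-1,-1,-1,-1,-1,-1,-1,-1,-1,-1]}'
```

```text
time_s: 1.53
eef_pos: [0.4441, 0.1738, 0.2767]
tool_rot: [0.354, 3.12, -0.002]
wrist_force: [-0.4, -0.3, -0.0]
gripper_width: 0.0852
```

```bash
python3 -m pendant '{"travel": [[0,0,0],[0,0,0],[0,0,0],[0,0,0],[0,0,0],[0,0,0],[0,0,0],[0,0,0],[0,0,0],[0,0,0]], "roll": [0.12,0.12,0.12,0.12,0.12,0.12,0.12,0.1,0,0], "fingers": [0.1,0.1,0.1,0.1,0.1,0.1,0.1,0.1,0.1,0.1]}'
cat > look.py <<'E'
from h import *
import sys
t=sys.argv[1]
s=robot.observe(); Rm=R.from_rotvec(s["tool_rot"]).as_matrix()
print(s["time_s"],s["eef_pos"],"toolx ang",np.degrees(np.arctan2(Rm[1,0],Rm[0,0])),"tooly",np.degrees(np.arctan2(Rm[1,1],Rm[0,1])),Rm[:,2],s["gripper_width"],s["q"])
for n in ["wrist","top","scene"]:
    c=cam(n); 
    cv2.imwrite(f"pics/{n}_{t}.png",c["image"])
    np.save(f"pics/{n}_{t}.npy",c,allow_pickle=True)
E
python3 look.py a
```

```text
time_s: 2.37
eef_pos: [0.4422, 0.1743, 0.2759]
tool_rot: [-1.78, -2.588, 0.003]
wrist_force: [-0.2, 0.4, -0.0]
gripper_width: 0.0387
2.3667 [0.44219939 0.17430186 0.27587847] toolx ang 110.96194558371431 tooly 20.96187791902902 [-0.00112707 -0.0012709  -0.99999856] 0.038652761168900526 [ 2.50425250e-01  2.35653716e-01  1.63362551e+00 -9.95560371e-04
  1.27372042e+00 -1.15137032e-01]
```

View pics/wrist_a.png

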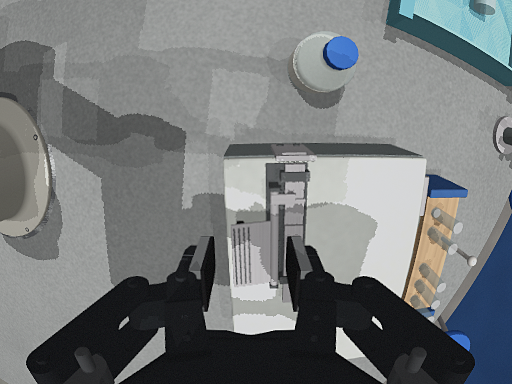

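View pics/scene_a.png

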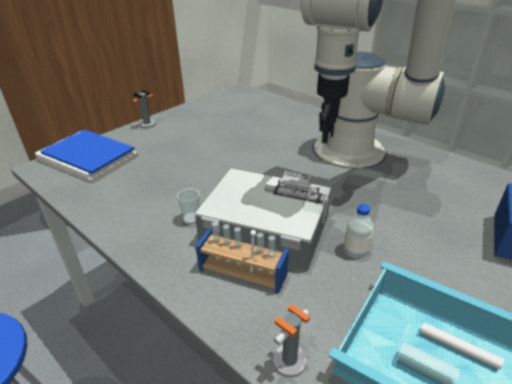

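```bash
python3 - <<'E'
from h import *
im=cv2.imread("pics/wrist_a.png")[130:320,180:440]
cv2.imwrite("pics/wa_z.png",cv2.resize(im,None,fx=3,fy=3,interpolation=cv2.INTER_CUBIC))
c=np.load("pics/wrist_a.npy",allow_pickle=True).item(); print(c["vfov"],c["xyz"],c["orientation"]); c["fish"]=1
th=np.radians(22.6);o=np.array([.5795,.079])
Rb=np.array([[np.cos(th),-np.sin(th)],[np.sin(th),np.cos(th)]])
for p in [(-45,66,154),(-45,36,125),(-97,66,142),(-45,122,139),(-120,160,112),(120,160,112)]:
    w=np.r_[o+Rb@np.array(p[:2])/1000,p[2]/1000]; print(p,w,proj(c,w))
print("tcp in box",Rb.T@(np.array([.4422,.1743])-o))
E
```

```text
65.70646984690485 [0.4156489  0.24683722 0.41694104] [2.79230279 0.51706418 0.07803388]
(-45, 66, 154) [0.51259205 0.12263858 0.154     ] [295.57479673 257.43981207]
(-45, 36, 125) [0.52412091 0.09494228 0.125     ] [291.17205112 267.51636474]
(-97, 66, 142) [0.46458512 0.10265523 0.142     ] [244.74951624 253.46728701]
(-45, 122, 139) [0.49107151 0.17433836 0.139     ] [295.10118944 200.79296871]
(-120, 160, 112) [0.40722752 0.1805982  0.112     ] [220.22497274 159.98085789]
(120, 160, 112) [0.62879797 0.27282907 0.112     ] [427.12657816 158.37549563]
tcp in box [-0.09013342  0.14074568]
```

View pics/wa_z.png

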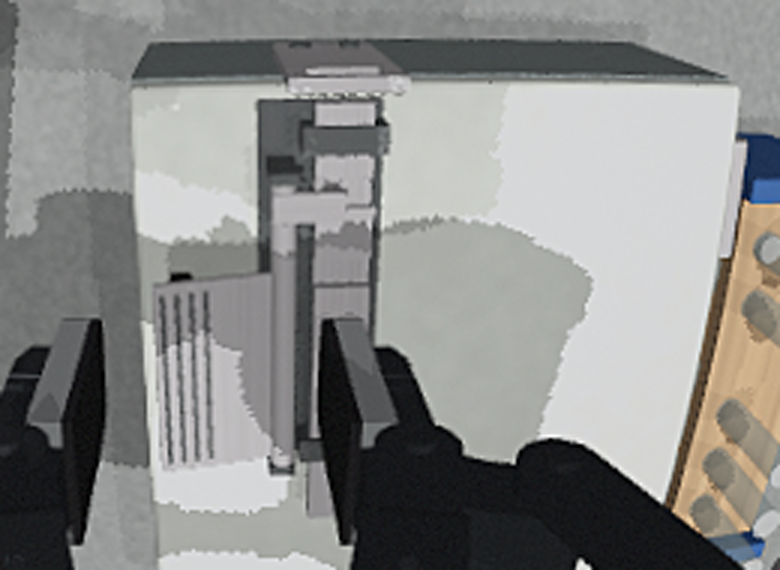

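```bash
python3 -m pendant '{"travel": [[-25,5,0],[-30,5,0],[-30,5,10],[-20,5,15],[0,0,10],[0,0,0],[0,0,0]], "roll": [-0.028,0,0,0,0,0,0], "fingers": [0.1,0.1,0.1,0.1,0.1,0.1,0.1]}'
python3 look.py b
python3 - <<'E'
from h import *
im=cv2.imread("pics/wrist_b.png")[100:300,150:400]
cv2.imwrite("pics/wb_z.png",cv2.resize(im,None,fx=3,fy=3,interpolation=cv2.INTER_CUBIC))
im=cv2.imread("pics/scene_b.png")[140:240,230:360]
cv2.imwrite("pics/sb_z.png",cv2.resize(im,None,fx=6,fy=6,interpolation=cv2.INTER_CUBIC))
E
```

```text
time_s: 3.1
eef_pos: [0.5038, 0.0813, 0.2405]
tool_rot: [1.718, 2.628, 0.0]
wrist_force: [0.5, 0.4, -0.7]
gripper_width: 0.0382
3.1 [0.50380665 0.08129372 0.24050805] toolx ang 113.6575957169061 tooly 23.657666630438786 [ 1.40277627e-03 -7.70115215e-04 -9.99998720e-01] 0.03819741896695331 [ 4.34734842e-02  3.22301468e-01  1.61197527e+00 -8.88858593e-04
  1.20594807e+00 -3.69113489e-01]
```

View pics/wb_z.png

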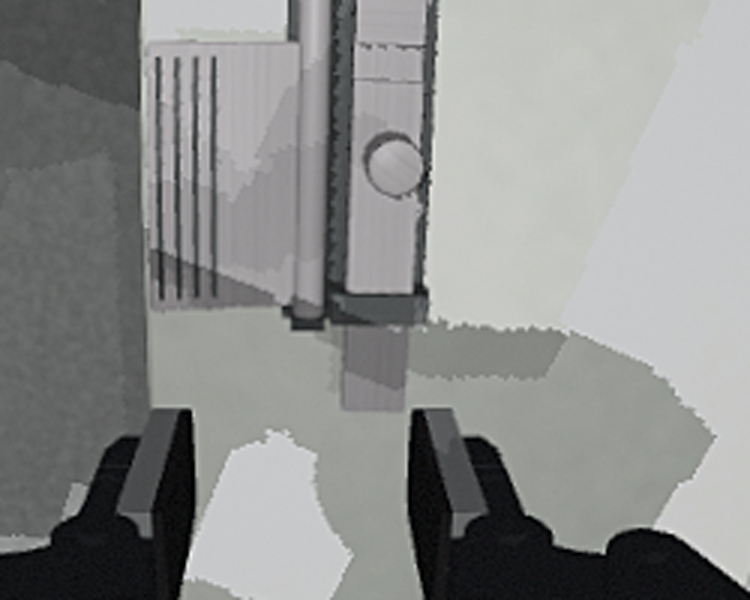

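View pics/sb_z.png

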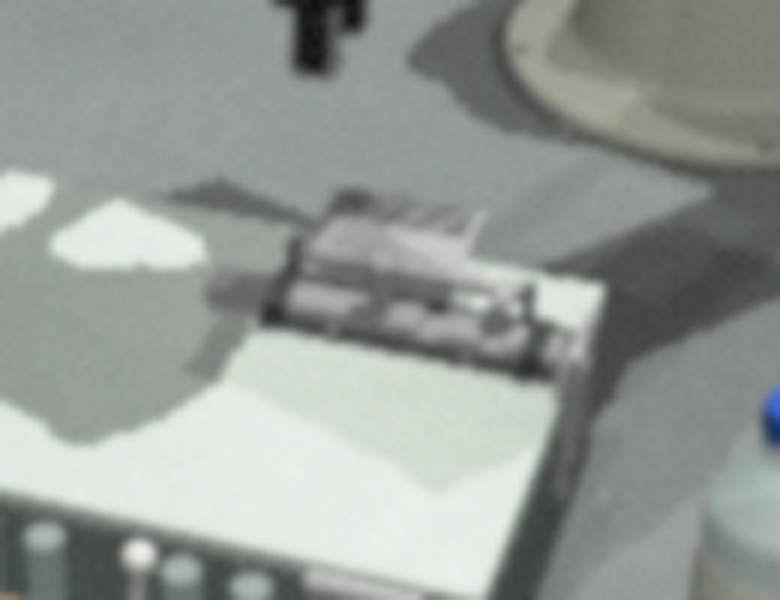

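```bash
python3 - <<'E'
from h import *
c=np.load("pics/wrist_b.npy",allow_pickle=True).item(); c["fish"]=1
s=robot.observe(); T=R.from_rotvec(s["tool_rot"]); 
def g(name,x,y,z):
    w=plane(c,x/3+150,y/3+100,z); t=T.inv().apply(w-s["eef_pos"])
    print(name,w.round(4),"tool mm",(t*1000).round(1))
g("knob",396,167,.154)
g("plate front +y",147,42,.145); g("plate front -y",152,308,.145)
g("pivot rod +y",313,60,.137);g("pivot rod -y",308,310,.137)
g("bolt L far",360,45,.125);g("bolt R far",424,45,.125);g("bolt L",350,290,.125);g("bolt R",414,290,.125)
g("bolt tail",343,410,.125);g("bolt tail",405,410,.125)
g("lid front edge",144,30,.112);g("lid front edge",150,400,.112)
g("Rfinger tip",412,410,.2405);g("Lfinger tip",192,410,.2405)
g("Rfinger tip outer",452,410,.2405);g("Lfinger tip outer",155,410,.2405)
E
```

```text
knob [0.5129 0.1253 0.154 ] tool mm [36.1 25.6 87.1]
plate front +y [0.44   0.1288 0.145 ] tool mm [ 68.6 -39.8  96. ]
plate front -y [0.4685 0.0602 0.145 ] tool mm [ -5.7 -41.2  96.1]
pivot rod +y [0.4826 0.1411 0.137 ] tool mm [ 62.8   4.2 104.1]
pivot rod -y [0.5103 0.0749 0.137 ] tool mm [ -9.    3.  104.2]
bolt L far [0.4936 0.15   0.125 ] tool mm [ 66.5  17.8 116.1]
bolt R far [0.5103 0.1577 0.125 ] tool mm [ 66.8  36.2 116.1]
bolt L [0.5212 0.082  0.125 ] tool mm [ -6.8  15.8 116.2]
bolt R [0.5391 0.0899 0.125 ] tool mm [ -6.9  35.4 116.2]
bolt tail [0.536  0.0446 0.125 ] tool mm [-47.   14.4 116.3]
bolt tail [0.5543 0.0524 0.125 ] tool mm [-47.2  34.3 116.3]
lid front edge [0.433  0.1286 0.112 ] tool mm [ 71.2 -46.3 128.9]
lid front edge [0.4785 0.0162 0.112 ] tool mm [-49.9 -49.7 129.1]
Rfinger tip [0.5191 0.0979 0.2405] tool mm [ 8.4 20.5  0.7]
Lfinger tip [0.4837 0.0824 0.2405] tool mm [  8.4 -18.2   0.6]
Rfinger tip outer [0.5257 0.1007 0.2405] tool mm [ 8.3 27.7  0.7]
Lfinger tip outer [0.4776 0.0797 0.2405] tool mm [  8.3 -24.8   0.6]
```

The wrist view puts the knob at about (282,156), which is 36 mm ahead and 26 mm to the right in tool axes. The plate spans tool x from −6 to 68, and the straps and bolt line agree with the description. I'll open the fingers to 44 mm, align and descend part-way.

```bash
python3 -m pendant '{"travel": [[5,0,10],[5,0,20],[0,0,20],[0,0,15],[0,0,5],[0,0,0],[0,0,0]], "roll": [0.022,0,0,0,0,0,0], "fingers": [-0.04,-0.04,-0.04,-0.04,-0.04,-0.04,-0.04]}'
python3 look.py c
python3 - <<'E'
from h import *
im=cv2.imread("pics/wrist_c.png")[100:340,130:400]
cv2.imwrite("pics/wc_z.png",cv2.resize(im,None,fx=2.5,fy=2.5,interpolation=cv2.INTER_CUBIC))
im=cv2.imread("pics/scene_c.png")[140:240,230:360]
cv2.imwrite("pics/sc_z.png",cv2.resize(im,None,fx=6,fy=6,interpolation=cv2.INTER_CUBIC))
E
```

```text
time_s: 3.83
eef_pos: [0.5013, 0.0956, 0.1745]
tool_rot: [1.733, 2.609, 0.011]
wrist_force: [-0.0, 0.0, -0.7]
gripper_width: 0.0441
3.8333 [0.50125695 0.095573   0.17446494] toolx ang 112.8011256167628 tooly 22.803824782782108 [ 1.18747047e-02  3.87363347e-04 -9.99929418e-01] 0.04411173507495684 [ 7.16478659e-02  3.98639996e-01  1.70514407e+00 -5.42212436e-04
  1.02593640e+00 -3.26052128e-01]
```

View pics/wc_z.png

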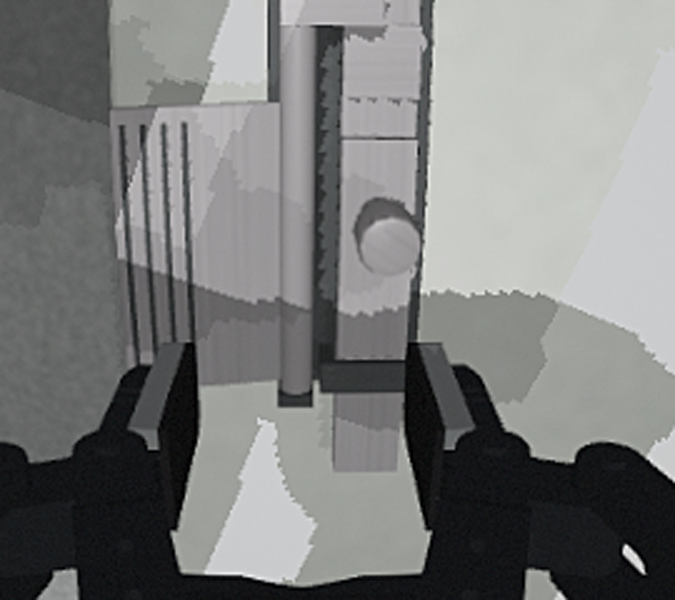

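View pics/sc_z.png

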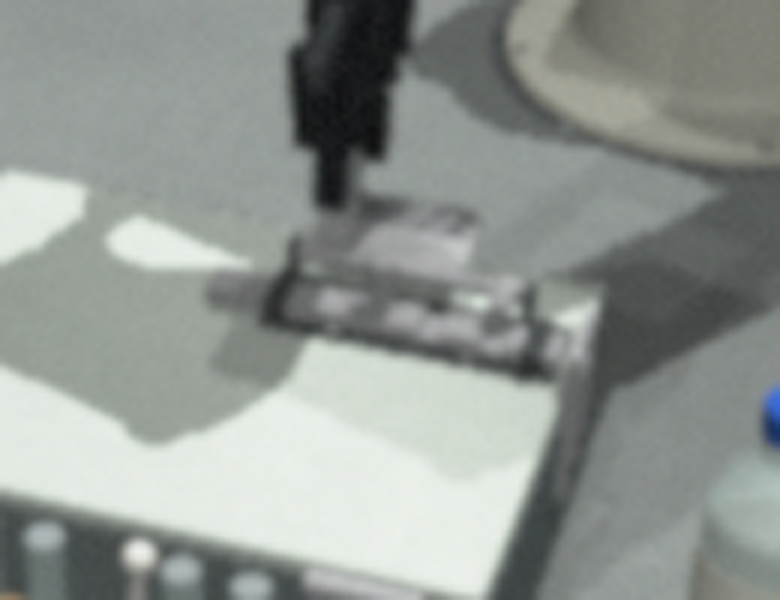

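```bash
python3 - <<'E'
from h import *
c=np.load("pics/wrist_c.npy",allow_pickle=True).item(); c["fish"]=1
s=robot.observe(); T=R.from_rotvec(s["tool_rot"]); print(s["eef_pos"],s["wrist_force"])
def g(name,x,y,z):
    w=plane(c,x/2.5+130,y/2.5+100,z); t=T.inv().apply(w-s["eef_pos"])
    print(name,w.round(4),"tool mm",(t*1000).round(1))
g("knob",390,247,.154)
g("plate front +y",112,105,.145)
g("bolt L far",343,40,.125);g("bolt R far",422,40,.125);g("bolt L",336,350,.125);g("bolt R",408,350,.125)
for z in (.1745,.180,.185):
    g("Rtip",408,343,z);g("R outer",441,343,z);g("Ltip",197,343,z);g("L outer",163,343,z)
g("lid front",110,20,.112);g("strap front edge",360,360,.128)
E
```

```text
[0.50169589 0.0953476  0.17482048] [ 0.42187499  0.87371359 -0.55935195]
knob [0.5125 0.1255 0.154 ] tool mm [23.7 21.3 21. ]
plate front +y [0.4404 0.1301 0.145 ] tool mm [ 55.9 -43.4  29. ]
bolt L far [0.486  0.1639 0.125 ] tool mm [69.5 11.5 49.6]
bolt R far [0.5046 0.1721 0.125 ] tool mm [69.9 31.8 49.9]
bolt L [0.5189 0.084  0.125 ] tool mm [-16.9  10.9  50. ]
bolt R [0.5382 0.0917 0.125 ] tool mm [-17.2  31.7  50.3]
Rtip [0.5199 0.1128 0.1745] tool mm [ 9.1 23.5  0.6]
R outer [0.5266 0.1154 0.1745] tool mm [ 8.9 30.7  0.7]
Ltip [0.4786 0.0957 0.1745] tool mm [  9.3 -21.1   0. ]
L outer [0.4719 0.0928 0.1745] tool mm [  9.2 -28.4  -0.1]
Rtip [0.518  0.1149 0.18  ] tool mm [11.7 22.6 -5. ]
R outer [0.5244 0.1174 0.18  ] tool mm [11.6 29.5 -4.9]
Ltip [0.4783 0.0985 0.18  ] tool mm [ 12.  -20.3  -5.5]
L outer [0.4719 0.0957 0.18  ] tool mm [ 11.9 -27.3  -5.6]
Rtip [0.5162 0.1168 0.185 ] tool mm [ 14.2  21.8 -10. ]
R outer [0.5224 0.1193 0.185 ] tool mm [14.  28.5 -9.9]
Ltip [0.478  0.1011 0.185 ] tool mm [ 14.4 -19.5 -10.5]
L outer [0.4718 0.0984 0.185 ] tool mm [ 14.3 -26.2 -10.6]
lid front [0.4256 0.1451 0.112 ] tool mm [ 75.6 -51.7  61.8]
strap front edge [0.5258 0.085  0.128 ] tool mm [-18.7  17.6  47.1]
```

```bash
python3 -m pendant '{"travel": [[0,-5,5],[0,0,8],[0,0,8],[0,0,0],[0,0,0]], "roll": [0,0,0,0,0], "fingers": [-0.04,-0.04,-0.04,-0.04,-0.04]}'
python3 look.py d
python3 - <<'E'
from h import *
im=cv2.imread("pics/wrist_d.png")[100:340,130:400]
cv2.imwrite("pics/wd_z.png",cv2.resize(im,None,fx=2.5,fy=2.5,interpolation=cv2.INTER_CUBIC))
im=cv2.imread("pics/scene_d.png")[140:240,230:360]
cv2.imwrite("pics/sd_z.png",cv2.resize(im,None,fx=6,fy=6,interpolation=cv2.INTER_CUBIC))
E
```

```text
time_s: 4.4
eef_pos: [0.4977, 0.093, 0.1532]
tool_rot: [1.732, 2.605, 0.015]
wrist_force: [0.9, 0.5, 0.5]
gripper_width: 0.0443
4.4 [0.49766223 0.0930093  0.15320554] toolx ang 112.75078407948475 tooly 22.755676870603647 [ 1.60536408e-02  5.70536383e-04 -9.99870969e-01] 0.04431989108892534 [ 6.71039247e-02  4.22068492e-01  1.74161527e+00 -6.18348188e-04
  9.61852527e-01 -3.29665236e-01]
```

View pics/wd_z.png

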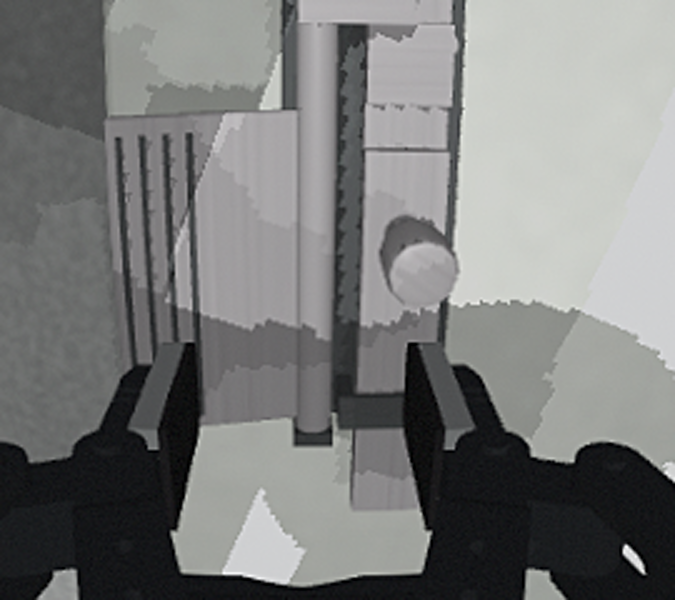

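View pics/sd_z.png

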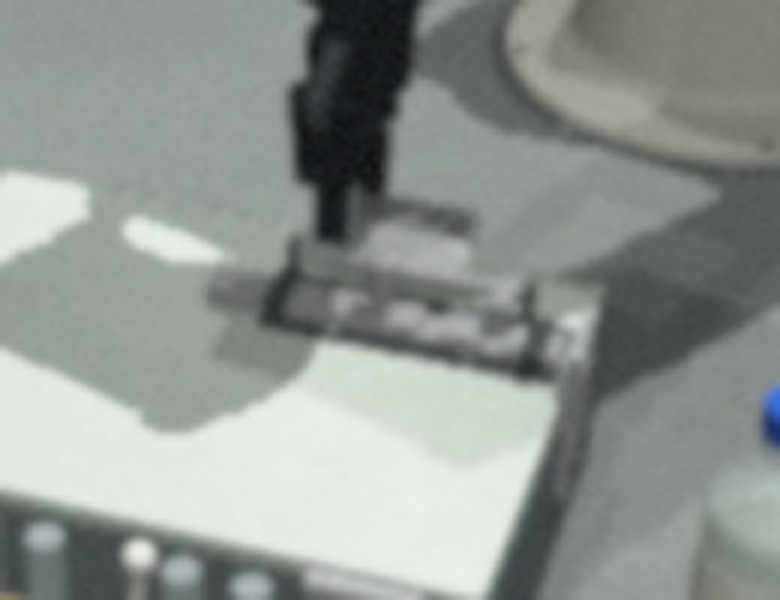

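```bash
python3 -m pendant '{"travel": [[3,0,4],[0,0,4],[0,0,2],[0,0,0]], "roll": [0,0,0,0], "fingers": [-0.04,-0.04,-0.04,-0.04]}'; python3 -m pendant '{"travel": [[0,0,2],[0,0,2]], "roll": [0,0], "fingers": [-0.04,-0.04]}';
```

```text
time_s: 4.88
eef_pos: [0.4973, 0.0963, 0.1431]
tool_rot: [1.731, 2.604, 0.017]
wrist_force: [0.3, -1.8, 0.2]
gripper_width: 0.0442
time_s: 5.05
eef_pos: [0.4974, 0.0964, 0.139]
tool_rot: [1.731, 2.604, 0.017]
wrist_force: [-0.5, -0.9, 1.9]
gripper_width: 0.0444
```

```bash
python3 -m pendant '{"travel": [[0,0,2],[0,0,2]], "roll": [0,0], "fingers": [-0.04,-0.04]}'; python3 -m pendant '{"travel": [[0,0,2],[0,0,2]], "roll": [0,0], "fingers": [-0.04,-0.04]}'
```

```text
time_s: 5.22
eef_pos: [0.4973, 0.0963, 0.1347]
tool_rot: [1.731, 2.604, 0.016]
wrist_force: [-2.5, -0.2, 3.4]
gripper_width: 0.0445
time_s: 5.38
eef_pos: [0.4972, 0.0962, 0.1303]
tool_rot: [1.731, 2.604, 0.016]
wrist_force: [-1.0, 0.6, 4.4]
gripper_width: 0.0443
```

```bash
python3 -m pendant '{"travel": [[0,0,1.5],[0,0,1]], "roll": [0,0], "fingers": [-0.04,-0.04]}'; python3 -m pendant '{"travel": [[0,0,1],[0,0,0.5]], "roll": [0,0], "fingers": [-0.04,-0.04]}'
```

```text
time_s: 5.55
eef_pos: [0.4975, 0.0963, 0.1277]
tool_rot: [1.731, 2.604, 0.017]
wrist_force: [-4.3, 0.8, 15.1]
gripper_width: 0.0444
time_s: 5.72
eef_pos: [0.4976, 0.0964, 0.1271]
tool_rot: [1.731, 2.604, 0.017]
wrist_force: [-7.3, -1.4, 26.5]
gripper_width: 0.0445
```

```bash
python3 -m pendant '{"travel": [[0,0,-0.3],[0,0,0]], "roll": [0,0], "fingers": [-0.04,-0.04]}'; python3 look.py e
python3 - <<'E'
from h import *
print(robot.observe()["wrist_force"])
im=cv2.imread("pics/wrist_e.png")[100:340,130:400]
cv2.imwrite("pics/we_z.png",cv2.resize(im,None,fx=2.5,fy=2.5,interpolation=cv2.INTER_CUBIC))
im=cv2.imread("pics/scene_e.png")[140:240,230:360]
cv2.imwrite("pics/se_z.png",cv2.resize(im,None,fx=6,fy=6,interpolation=cv2.INTER_CUBIC))
E
```

```text
time_s: 5.88
eef_pos: [0.4975, 0.0963, 0.1282]
tool_rot: [1.731, 2.603, 0.017]
wrist_force: [-2.2, -1.2, 6.1]
gripper_width: 0.0443
5.8833 [0.49745531 0.09632128 0.12815919] toolx ang 112.76847671284298 tooly 22.77520272053284 [ 1.88976979e-02  7.46894173e-04 -9.99821144e-01] 0.04428848053853344 [ 7.37952811e-02  4.59248340e-01  1.76870875e+00 -8.31280929e-04
  8.94733273e-01 -3.23134268e-01]
[-2.8837106  -0.85275779  9.14973641]
```

View pics/we_z.png

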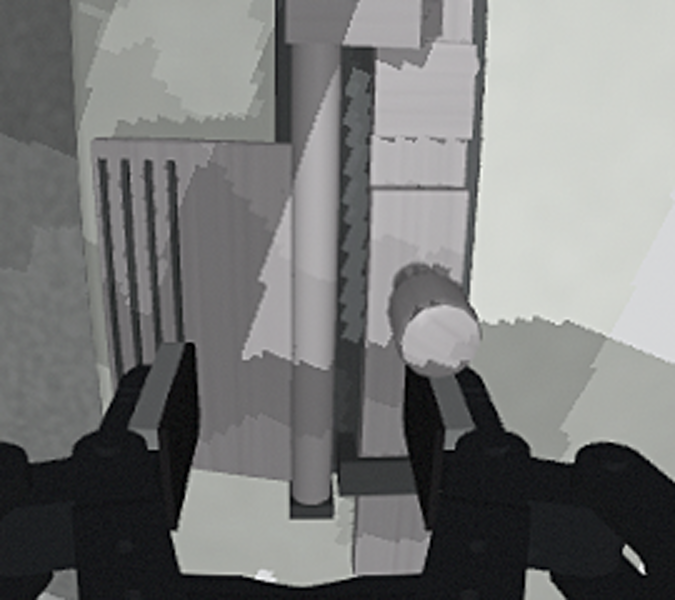

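View pics/se_z.png

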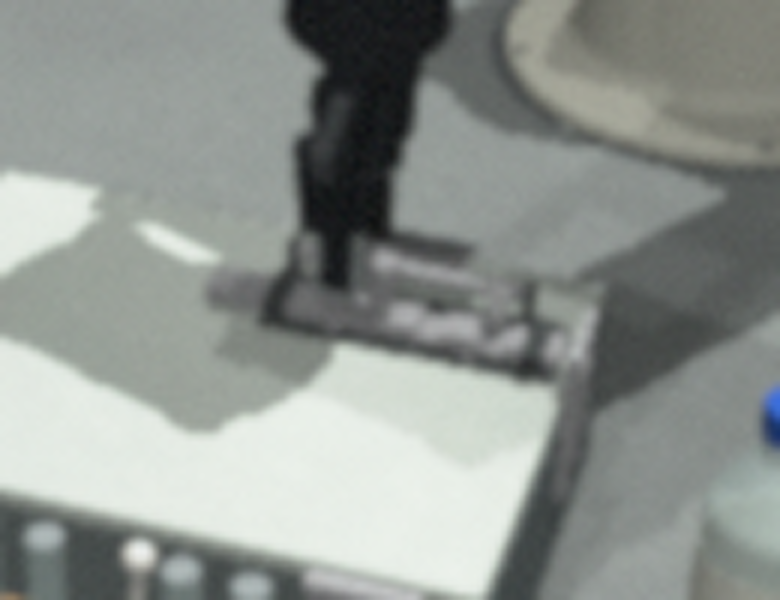

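The catch plate is flat at its stop (TCP z about 0.128, about 9 N held), and the right finger sits about 2 mm behind the knob. Now I push along tool +x while keeping the downward press.

```bash
python3 -m pendant '{"travel": [[1.5,0,0.4],[2,0,0.3]], "roll": [0,0], "fingers": [-0.04,-0.04]}'
```

```text
time_s: 6.2
eef_pos: [0.497, 0.0983, 0.1279]
tool_rot: [1.728, 2.602, 0.016]
wrist_force: [-1.1, -12.2, 12.0]
gripper_width: 0.0447
```

```bash
python3 -m pendant '{"travel": [[2,0,0.3],[2,0,0.3]], "roll": [0,0], "fingers": [-0.04,-0.04]}'
```

```text
time_s: 6.37
eef_pos: [0.4965, 0.1003, 0.128]
tool_rot: [1.725, 2.6, 0.014]
wrist_force: [-0.9, -11.9, 11.4]
gripper_width: 0.0444
```

```bash
python3 -m pendant '{"travel": [[2.5,0,0.3],[2.5,0,0.3],[2.5,0,0.3]], "roll": [0,0,0], "fingers": [-0.04,-0.04,-0.04]}'; python3 -c "
from h import *
s=robot.observe();M=R.from_rotvec(s['tool_rot']).as_matrix();print(np.degrees(np.arctan2(M[1,1],M[0,1])),M[:,2])"
```

```text
time_s: 6.62
eef_pos: [0.4954, 0.1045, 0.1282]
tool_rot: [1.72, 2.596, 0.011]
wrist_force: [-0.6, -13.2, 11.4]
gripper_width: 0.0442
22.949966466231754 [ 0.02696905 -0.00904045 -0.99959539]
```

```bash
python3 -m pendant '{"travel": [[3,0,0.4],[3,0,0.4],[3,0,0.4]], "roll": [0,0,0], "fingers": [-0.04,-0.04,-0.04]}'; python3 -c "
from h import *
s=robot.observe();M=R.from_rotvec(s['tool_rot']).as_matrix();print(np.degrees(np.arctan2(M[1,1],M[0,1])),M[:,2])"
```

```text
time_s: 6.87
eef_pos: [0.4939, 0.1099, 0.1283]
tool_rot: [1.715, 2.592, 0.009]
wrist_force: [-0.7, -13.0, 14.6]
gripper_width: 0.0445
23.04260964339186 [ 0.03143614 -0.01414652 -0.99940565]
```

```bash
python3 -m pendant '{"travel": [[3,-0.8,0.4],[3,-0.8,0.4],[3,-0.8,0.4]], "roll": [0,0,0], "fingers": [-0.04,-0.04,-0.04]}'; python3 look.py f
python3 - <<'E'
from h import *
im=cv2.imread("pics/wrist_f.png")[100:340,130:400]
cv2.imwrite("pics/wf_z.png",cv2.resize(im,None,fx=2.5,fy=2.5,interpolation=cv2.INTER_CUBIC))
E
```

```text
time_s: 7.12
eef_pos: [0.4917, 0.1149, 0.1286]
tool_rot: [1.708, 2.586, 0.01]
wrist_force: [2.4, -10.9, 11.1]
gripper_width: 0.0445
7.1167 [0.49169979 0.114853   0.12858632] toolx ang 113.07489524985702 tooly 23.127857740164423 [ 0.03905239 -0.01825307 -0.99907044] 0.04452591780215151 [ 0.12654972  0.45147979  1.78454489 -0.03016026  0.86933814 -0.25759853]
```

View pics/wf_z.png

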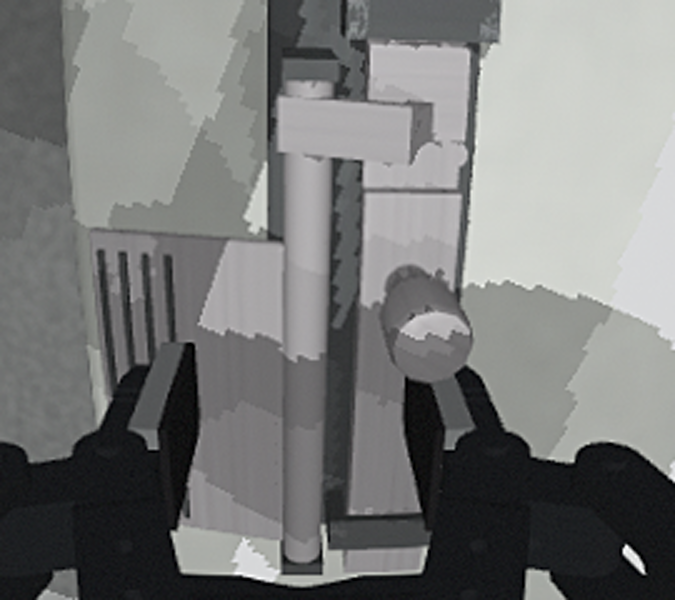

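The knob is in contact at about (430,345) in the crop, the plate is still down, and the bolt is part-way. I'll keep pushing.

```bash
python3 -m pendant '{"travel": [[3.5,-0.4,0.5],[3.5,-0.4,0.5],[3.5,-0.4,0.5]], "roll": [0,0,0], "fingers": [-0.04,-0.04,-0.04]}'
```

```text
time_s: 7.52
eef_pos: [0.4895, 0.1213, 0.1286]
tool_rot: [1.702, 2.581, 0.009]
wrist_force: [0.6, -17.6, 16.7]
gripper_width: 0.0443
```

```bash
python3 -m pendant '{"travel": [[3.5,-0.4,0.5],[3.5,-0.4,0.5],[3.5,-0.4,0.5]], "roll": [0,0,0], "fingers": [-0.04,-0.04,-0.04]}'
```

```text
time_s: 7.77
eef_pos: [0.488, 0.1258, 0.1288]
tool_rot: [1.693, 2.573, 0.005]
wrist_force: [10.9, -54.3, 11.0]
gripper_width: 0.0441
```

Lateral force has jumped to 54 N, so the bolt is at its stop. I'll hold it there while pressing, then look.

```bash
python3 -m pendant '{"travel": [[1,0,0.4],[1,0,0.4]], "roll": [0,0], "fingers": [-0.04,-0.04]}'; python3 look.py g
python3 - <<'E'
from h import *
im=cv2.imread("pics/wrist_g.png")[100:340,130:400]
cv2.imwrite("pics/wg_z.png",cv2.resize(im,None,fx=2.5,fy=2.5,interpolation=cv2.INTER_CUBIC))
im=cv2.imread("pics/scene_g.png")[140:240,230:360]
cv2.imwrite("pics/sg_z.png",cv2.resize(im,None,fx=6,fy=6,interpolation=cv2.INTER_CUBIC))
print(robot.observe()["wrist_force"])
E
```

```text
time_s: 7.93
eef_pos: [0.4882, 0.1249, 0.1288]
tool_rot: [1.691, 2.57, 0.002]
wrist_force: [-3.4, -5.1, 14.2]
gripper_width: 0.0449
7.9333 [0.4882147  0.12489756 0.12878868] toolx ang 113.25098310063338 tooly 23.3643616729951 [ 0.05498252 -0.03495105 -0.99787542] 0.0448838253389985 [ 0.16088004  0.44691733  1.7951455  -0.05759484  0.85161359 -0.20900653]
[ -0.4321475  -11.55784391  15.17187488]
```

View pics/wg_z.png

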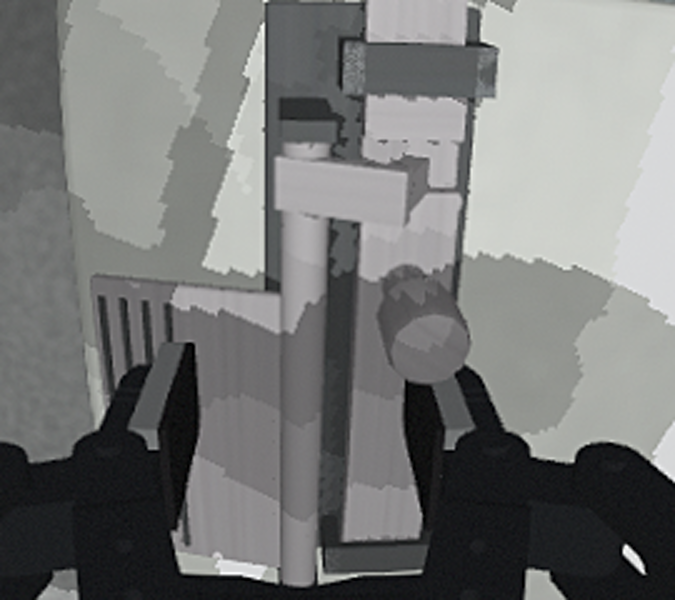

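View pics/sg_z.png

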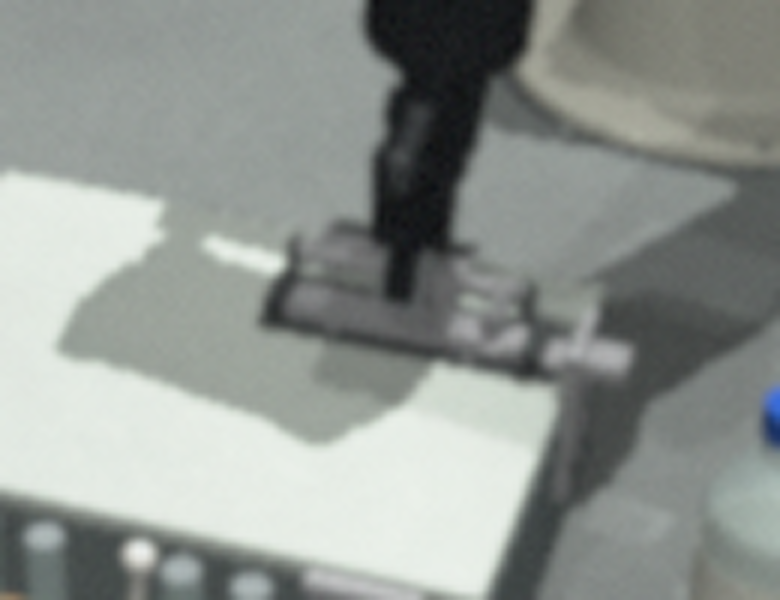

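```bash
python3 - <<'E'
from h import *
c=np.load("pics/wrist_g.npy",allow_pickle=True).item(); c["fish"]=1
k=plane(c,430/2.5+130,348/2.5+100,.154); d=k[:2]-np.array([.5127,.1254]); th=np.radians(22.5)
print(k, d@[-np.sin(th),np.cos(th)]*1000, d@[np.cos(th),np.sin(th)]*1000)
c=np.load("pics/scene_g.npy",allow_pickle=True).item()
# bolt tip top edge in scene crop (632,352) approx
im=c["image"][175:215,310:350]; cv2.imwrite("pics/tip.png",cv2.resize(im,None,fx=14,fy=14,interpolation=cv2.INTER_CUBIC))
E
```

```text
[0.50055423 0.15360711 0.154     ] 30.70795616996101 -0.426838358233484
```

View pics/tip.png

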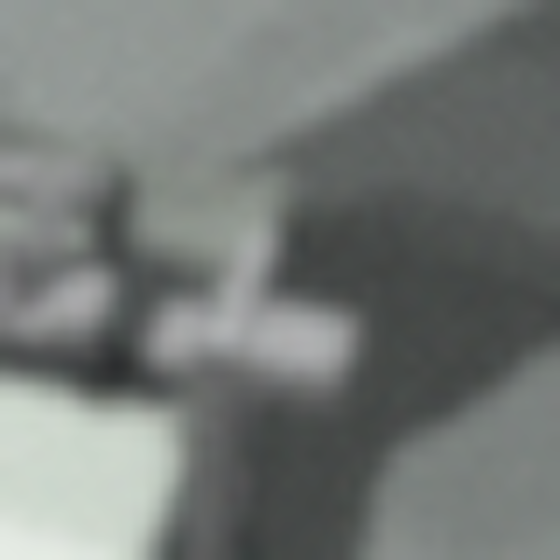

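The knob measures 30.7 mm from its start, so the bolt is home. I'll release by lifting straight up, backing off slightly from the knob.

```bash
python3 -m pendant '{"travel": [[0,0,-2],[-0.5,0,-5],[-1,0,-8],[-1,0,-15],[-1,0,-25],[0,0,-30],[0,0,-30],[0,0,0],[0,0,0]], "roll": [0,0,0,0,0,0,0,0,0], "fingers": [-0.04,-0.04,-0.04,-0.04,-0.04,-0.04,-0.04,-0.04,-0.04]}'; python3 look.py h
python3 - <<'E'
from h import *
im=cv2.imread("pics/wrist_h.png")[100:340,130:400]
cv2.imwrite("pics/wh_z.png",cv2.resize(im,None,fx=2.5,fy=2.5,interpolation=cv2.INTER_CUBIC))
im=cv2.imread("pics/scene_h.png")[140:240,230:360]
cv2.imwrite("pics/sh_z.png",cv2.resize(im,None,fx=6,fy=6,interpolation=cv2.INTER_CUBIC))
E
```

```text
time_s: 8.83
eef_pos: [0.4832, 0.1256, 0.2514]
tool_rot: [1.691, 2.57, 0.003]
wrist_force: [-0.5, -0.7, -1.3]
gripper_width: 0.0443
8.8333 [0.48319642 0.125629   0.25144523] toolx ang 113.26728709974938 tooly 23.382620305289453 [ 0.05566255 -0.03424707 -0.99786212] 0.04425721103451571 [ 0.16364625  0.27465093  1.65378143 -0.04668008  1.16415145 -0.22603606]
```

View pics/wh_z.png

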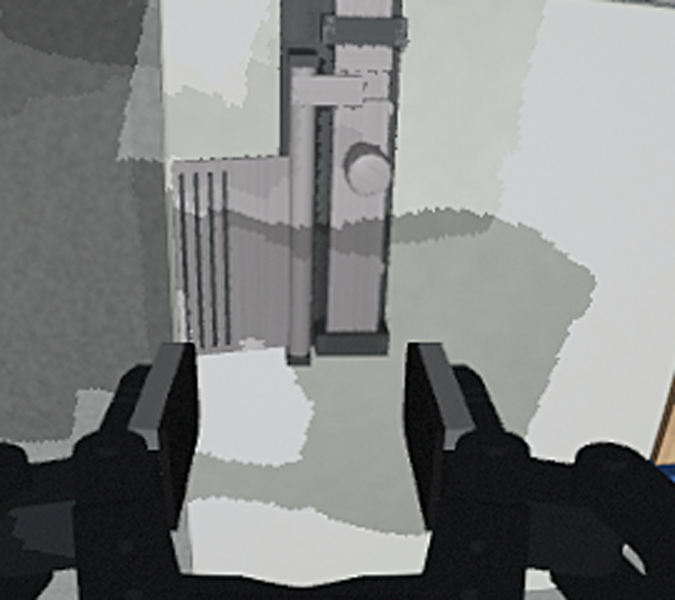

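View pics/sh_z.png

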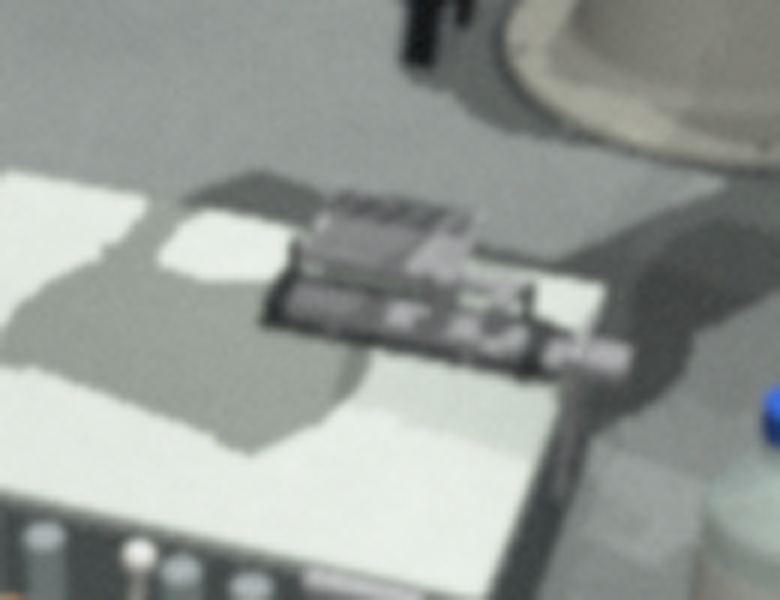

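```bash
python3 - <<'E'
from h import *
c=np.load("pics/wrist_h.npy",allow_pickle=True).item(); c["fish"]=1
k=plane(c,369/2.5+130,173/2.5+100,.154); d=k[:2]-np.array([.5127,.1254]); th=np.radians(22.5)
print("bolt travel mm", d@[-np.sin(th),np.cos(th)]*1000, d@[np.cos(th),np.sin(th)]*1000)
ims=[cv2.resize(cv2.imread(f"pics/scene_{t}.png")[165:200,270:340],None,fx=9,fy=5.5*9/9,interpolation=cv2.INTER_CUBIC) for t in "bgh"]
cv2.imwrite("pics/cmp.png",np.vstack(ims))
a,b=[cv2.imread(f"pics/top_{t}.png").astype(int) for t in "ah"]
for n,(x0,y0,x1,y1) in dict(bottle=(150,210,182,242),rack=(184,108,266,160),beaker=(303,135,332,168)).items():
    print(n,np.abs(a-b)[y0:y1,x0:x1].mean())
E
```

```text
bolt travel mm 30.28451637803456 -0.10925671814606654
bottle 18.702473958333332
rack 1.7145090681676047
beaker 1.7279693486590038
```

View pics/cmp.png

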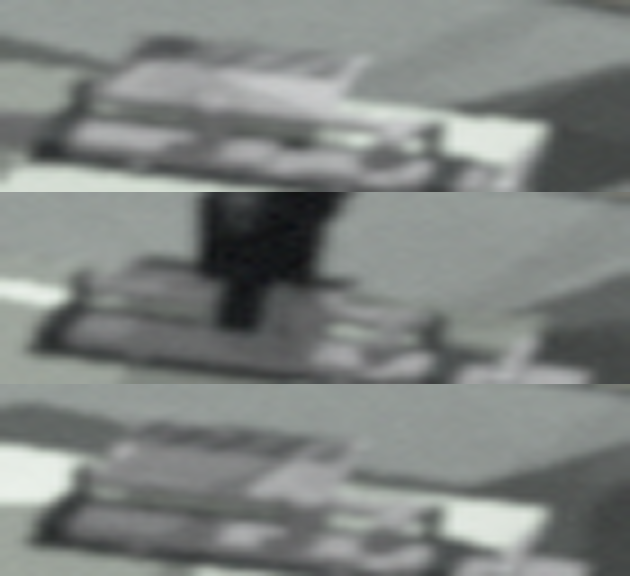

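```bash
python3 - <<'E'
from h import *
for t in "ah":
    im=cv2.imread(f"pics/scene_{t}.png"); h=cv2.cvtColor(im,cv2.COLOR_BGR2HSV)
    m=((h[...,0]>105)&(h[...,0]<130)&(h[...,1]>150)); m[:, :345]=0;m[:,385:]=0;m[:195]=0;m[225:]=0
    y,x=np.nonzero(m);print(x.mean(),y.mean(),len(x))
s=robot.observe();print(s["time_s"],s["wrist_force"],s["eef_pos"])
robot.sign_off()
E
```

```text
363.03225806451616 209.04301075268816 93
362.9032258064516 209.10752688172042 93
8.9833 [-0.48041874  0.01759069  0.8278993 ] [0.48271066 0.12545558 0.24977099]
the job is handed in; nothing more can be done
```

The bolt is fully home through its keeper, the catch has sprung back up, and I handed the job in at about 9 s of the 38 s allowed.

**What I did:** I set the jaws across the bolt with a 44 mm gap. The left fingertip pressed the catch plate down to its stop and kept about 11–17 N on it. The right finger pushed the knob until the lateral force jumped to 54 N at the bolt's stop. Then I lifted straight clear.

**Last checks:**
- **Bolt:** the knob measured 30.3 mm from its starting place, against a full travel of 30 mm, and the bolt shows beyond the keeper.
- **Catch:** in the scene picture its plate lies at the same height as before it was pressed.
- **Lid and contact:** the lid looks shut. The fingers are about 100 mm above the lock, and the wrist force is under 1 N.
- **Bottle, beaker and rack:** the rack and beaker look unchanged in the top view. The bottle's patch there did differ, which I put down to the arm's shadow. In the scene view its cap had moved by only 0.1 pixel.

**Not as intended:**
- **Press force:** it was above the advised 8–10 N, with a brief peak of 26 N at the catch's stop.
- **Tool tilt:** friction tilted the tool by about 3.5 degrees by the end of the push. I saw no ill effect.

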